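# Balance the rocking shaker

### The arm

A 6-joint arm with a two-finger parallel gripper is mounted at the origin on the work surface. World frame = base frame: x ahead of the robot, y to its left, z up, the work surface at z = 0. Lengths are in m, angles in degrees, forces in N, time in s.
With the tool pointing down it reaches from about 0.325 to 0.775 m from the base axis. Payload 5.5 kg.
Tool frame: the origin (TCP) lies at the centre of the arm's flange, where the gripper is bolted on; the fingertips stand 182 mm ahead of it and the grasp point (between the pads) lies 163 mm ahead of it; z points along the fingers, y is the line along which they close (so a half turn about z gives the same grasp; the last joint's range is limited). The gripper opens to 88 mm and grips with 3 to 60 N. Pads are 20 mm wide; open, the fingers measure 115 mm over their backs; the gripper's body (75 mm by 178 mm) begins 61 mm behind the grasp point.
Start: joints at [-72.519, 5.22, 70.514, -0, 104.267, -3.249], TCP at [0.212, -0.561, 0.405] pointing down, gripper open.
Joint ranges: [-164.24, 164.24], [-49.07, 125.15], [9.68, 141.18], [-86.29, 266.29], [3.28, 154.24], [-151.56, 151.56]. Speed limits (degrees/s): [147.25, 147.25, 172.46, 180, 180, 180].

### API

Orientations are given as [roll, pitch, yaw] about the fixed x, y, z axes, in that order (R = Rz(yaw) Ry(pitch) Rx(roll)).
In Python, from station import r gives the robot as it stands. The module is installed in compiled form; this text tells all that it offers. Calls block until the motion is done:
- r.reach(position, orientation): joint-space move of the TCP to a pose.
- r.servo_line(position, rotation=None, speed=0.15): straight line of the TCP; rotation=None keeps the orientation; speed is the mean speed in m/s.
- r.move_joints(angles): joint-space move.
- r.let_go() and r.grab(squeeze=None): open the fingers fully, or close them until they stop; squeeze is the grip in N (None keeps the last).
- r.wait(seconds).
- r.inverse_kinematics(position, orientation): joint angles nearest the present ones, or None.
- r.sense(): the state.
- r.snapshot(name): name is "scene" or "top" or "wrist"; returns a dict with "frame" (384x512x3 uint8, red, green, blue), "fx", "fy", "cx", "cy" (pixels), "R" (3x3) and "t" (3): a world point X has camera coordinates R X + t. Camera axes: x right, y down, z forward; pixel columns grow to the right and rows downward; lengths in m; the calibration is good to about 2 mm. A picture is of the moment at which its call begins. There is no depth.
A pose or a line that the arm cannot do raises r.IKError and nothing moves.
- r.hand_in(): hands the job in; it is judged then, once.
The state is a dict: "clock": time; "joints": joint angles; "joint_vel": joint speeds; "joint_torque": joint torques, N m; "tcp_pos": TCP position; "orientation": TCP orientation; "contact_force": force on the tool from outside, world axes, zero at the start; "torque": the same for the moment, N m; "opening": finger opening in m; "gripper_force": force on a finger pad.
Only numpy, scipy, OpenCV 4.12 (cv2) and the standard library are available. Lean on these libraries where they do the work, as an engineer would, in place of code of your own. Each camera call takes 0.05 s, during which the arm holds its last target. There are 200 camera calls.

### The job

The six lidded boxes on the rocking shaker are three pairs of twins (round, square, narrow), but no box faces its twin, so the load is uneven about the rocking axis. Rearrange them so that every box faces its twin straight across the middle bar, one box to a bay, flat on the mat and centred in the bay; as all bays are full, set one box aside on the empty steel tray and let go of it there while you move others. Keep the boxes level, set them down rather than drop them, and leave the beaker where it stands.

Things in the scene. Friction and masses are not known exactly. Their poses are not given: they have to be found in the camera images.
- rocker: fixed, level rocking shaker, platform 252 x 346 mm, mat top at z 93 mm. Origin: bench level, mid-platform; x away from robot (yaw within 0.25), y along rows, z up. Bars 6 mm high make 6 bays, one box in each at the start: centres x -62 or 62, y -112, 0 or 112 mm; 113 (x) by 106 (y) mm inside. The wider middle bar (x=0, 7 mm high) lies over the rocking axis; bays with equal y face each other.
- tray: empty flat steel tray, fixed to the bench, 170 (x) x 150 (y) x 14 mm high overall, walls and floor 3 mm; the free spot, left or right of the shaker. Origin: centre of its underside, on the bench.
- round_1: round lidded staining dish, white with a grey lid, 62 mm across the lid, 34 mm high; twin of round_2. Origin: centre of its underside; z up. Rigid, 0.08 to 0.25 kg; the lid (top 12 mm) stays on and may be gripped by its sides; the body below is 2 mm smaller all round.
- round_2: round lidded staining dish, white with a grey lid, 62 mm across the lid, 34 mm high; twin of round_1. Origin: centre of its underside; z up. Rigid, 0.08 to 0.25 kg; the lid (top 12 mm) stays on and may be gripped by its sides; the body below is 2 mm smaller all round.
- square_1: square lidded box, white with a grey lid, 64 x 64 mm, 40 mm high; twin of square_2. Origin: centre of its underside; x and y run along its sides, z up. Rigid, 0.08 to 0.25 kg; the lid (top 12 mm) stays on and may be gripped by its sides; the body below is 2 mm smaller all round.
- square_2: square lidded box, white with a grey lid, 64 x 64 mm, 40 mm high; twin of square_1. Origin: centre of its underside; x and y run along its sides, z up. Rigid, 0.08 to 0.25 kg; the lid (top 12 mm) stays on and may be gripped by its sides; the body below is 2 mm smaller all round.
- narrow_1: narrow lidded box, white with a grey lid, 84 mm long (its x) by 38 mm wide (its y), 32 mm high; twin of narrow_2. Origin: centre of its underside; z up. Rigid, 0.08 to 0.25 kg; the lid (top 12 mm) stays on and may be gripped by its sides; the body below is 2 mm smaller all round.
- narrow_2: narrow lidded box, white with a grey lid, 84 mm long (its x) by 38 mm wide (its y), 32 mm high; twin of narrow_1. Origin: centre of its underside; z up. Rigid, 0.08 to 0.25 kg; the lid (top 12 mm) stays on and may be gripped by its sides; the body below is 2 mm smaller all round.
- beaker: empty glass beaker, 74 mm across the rim, 95 mm high, standing loose beside the shaker, on the other side from the tray; to be left alone. Origin: centre of its underside.
There are look-alikes about, which are no part of the job. What is shaped like the round_2 but purple or turquoise is not meant.

How it is judged:
By the outcome, as a careful person would: the job done as asked, in the order asked, and still so for the second after the job is handed in, with the robot touching nothing.
It also fails if it takes over 115 s, if anything falls off the work surface, if the arm or the gripper's body presses on something with over 40 N, if the wrist force passes 120 N, or if a joint passes its speed limit or range.

## Working session

There is one attempt and no reset: what is moved stays moved. The work goes in short steps, each a Python script; the robot and the scene stay as the last script left them, time stands still between calls to the robot, and variables do not carry over. Pictures are saved under pics/ and viewed, at most 14 in all, crops included, and the job is handed in when it is done.

```bash
mkdir -p pics; python3 - <<'E'
from station import r
import cv2,pickle,numpy as np
d={n:r.snapshot(n) for n in ("scene","top","wrist")}
pickle.dump(d,open('s0.pkl','wb'))
for n in d:
    cv2.imwrite(f'pics/{n}0.png',d[n]['frame'][...,::-1])
    R=np.array(d[n]['R']);print(n,d[n]['fx'],d[n]['cx'],d[n]['cy'],(-R.T@d[n]['t']).round(3),R[2].round(2))
print(r.sense())
E
```

```text
scene 348.4066719488213 255.1623388038533 191.68321738738797 [ 1.294 -0.108  0.563] [-0.81  0.15 -0.57]
top 406.1651768841335 256.21111230587496 195.2095486739509 [ 0.516 -0.017  1.314] [ 0.07 -0.   -1.  ]
wrist 309.24781815864446 257.52324318274395 190.56812731156307 [ 0.274 -0.538  0.385] [-0.23 -0.08 -0.97]
{'clock': 0.15, 'joints': array([-7.25196530e+01,  5.25513633e+00,  7.05670523e+01, -1.34121487e-03,
        1.04267037e+02, -3.24845861e+00]), 'joint_vel': array([-0.1307743 , -0.11597744, -0.1063287 ,  0.05379919,  0.02976528,
        0.07471501]), 'joint_torque': array([ 2.60547793e-03, -4.47045887e+01, -4.06907344e+01,  6.98923320e-02,
        2.73681065e-02, -1.11590095e-04]), 'tcp_pos': array([ 0.2123796 , -0.5612107 ,  0.40373609]), 'orientation': array([-1.79910844e+02, -3.75778211e-03,  2.07284732e+01]), 'contact_force': array([-0.61014391,  0.0062988 , -0.88585321]), 'torque': array([-0.04216028, -0.01351101, -0.00578329]), 'gripper_force': 0.0, 'opening': 0.08799310012505822}
```

View pics/top0.png

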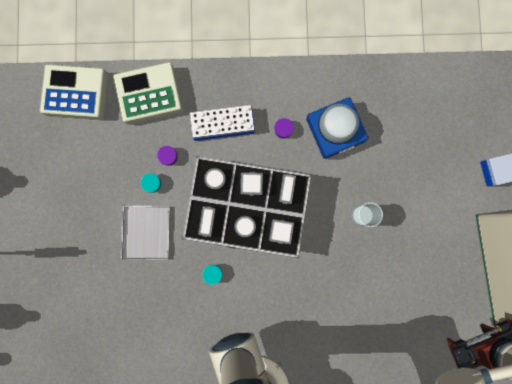

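View pics/scene0.png

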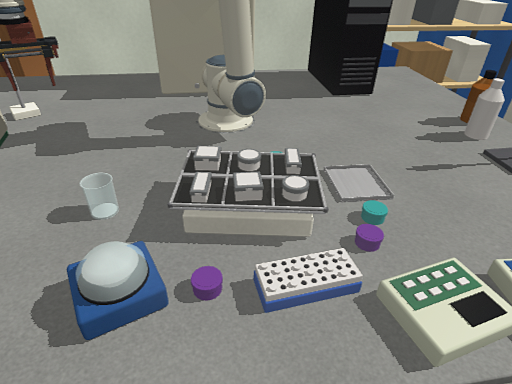

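The top view shows the far row, left to right, as round (215,178), square (251,183) and narrow (288,189). The near row is narrow (207,220), round (245,227) and square (282,232). The tray is at left (147,232) and the beaker at right (368,215). The plan is to leave the far row alone and cycle the near row using 4 moves. Next I'll take two wrist views from above.

```bash
cat > h.py <<'E'
import numpy as np,cv2,pickle
def ray(s,px):
    R=np.array(s['R']);t=np.array(s['t']);c=-R.T@t
    d=R.T@np.array([(px[0]-s['cx'])/s['fx'],(px[1]-s['cy'])/s['fy'],1]);return c,d
def onz(s,px,z):
    c,d=ray(s,px);return c+d*(z-c[2])/d[2]
def tri(obs):
    A=0;b=0;L=[]
    for s,p in obs:
        c,d=ray(s,p);d/=np.linalg.norm(d);P=np.eye(3)-np.outer(d,d);A=A+P;b=b+P@c;L.append((c,P))
    X=np.linalg.solve(A,b);return X,max(np.linalg.norm(P@(X-c)) for c,P in L)
def proj(s,X):
    q=np.array(s['R'])@X+np.array(s['t']);return np.array([s['cx']+s['fx']*q[0]/q[2],s['cy']+s['fy']*q[1]/q[2]])
E
python3 - <<'E'
from station import r
from h import *
d=pickle.load(open('s0.pkl','rb'));T=d['top']
for n,p,z in (('c',(248,207),.099),('L',(198,159),.099),('R',(309,174),.099),('nL',(185,239),.099),('nR',(298,255),.099),('tray',(147,232),.01),('beaker',(368,215),.05)): print(n,onz(T,p,z).round(3))
c=onz(T,(248,207),.095)
v=[]
for i,dy in enumerate((-.06,.06)):
    r.reach([c[0]-.02,c[1]+dy,.47],[180,0,0]); r.wait(.3)
    v.append(r.snapshot('wrist'));print(r.sense()['tcp_pos'],r.sense()['clock'])
pickle.dump(v,open('v.pkl','wb'))
cv2.imwrite('pics/w1.png',np.hstack([cv2.resize(x['frame'],(400,300)) for x in v])[...,::-1])
cv2.imwrite('pics/w1a.png',v[0]['frame'][...,::-1])
E
```

```text
c [0.569 0.004 0.099]
L [0.718 0.151 0.099]
R [ 0.663 -0.183  0.099]
nL [0.479 0.193 0.099]
nR [ 0.422 -0.141  0.099]
tray [0.502 0.33  0.01 ]
beaker [ 0.535 -0.368  0.05 ]
[ 0.54881433 -0.05666417  0.46996134] 2.6833
[0.54893384 0.06275159 0.46996552] 3.5833
```

View pics/w1.png

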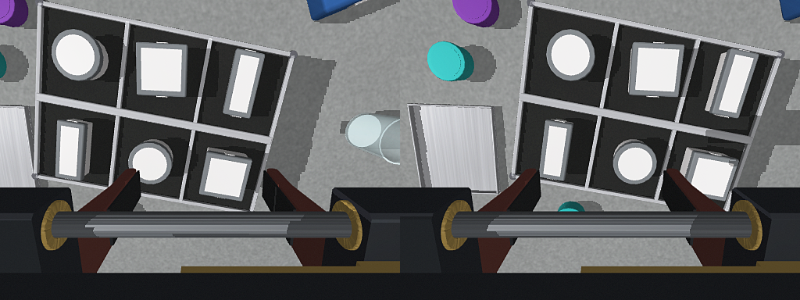

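The rocker is yawed about -9.4°, with its centre near (0.569, 0.004). The fingers hide part of the near row, so I'll look again from further back.

```bash
python3 - <<'E'
from station import r
from h import *
v=[]
for i,dy in enumerate((.07,-.05)):
    r.reach([.47,dy,.46],[180,0,-9.4]); r.wait(.4)
    v.append(r.snapshot('wrist'));print(r.sense()['tcp_pos'],r.sense()['clock'])
pickle.dump(v,open('v2.pkl','wb'))
for i,x in enumerate(v):
    f=x['frame'][0:270,:]
    cv2.imwrite(f'pics/w2_{i}.png',cv2.resize(f,(800,422),interpolation=cv2.INTER_CUBIC)[...,::-1])
    w=(x['frame'].min(2)>225).astype(np.uint8)
    cs,_=cv2.findContours(w,0,2)
    for c in cs:
        if cv2.contourArea(c)>300:
            m=cv2.moments(c);print(i,round(m['m10']/m['m00'],1),round(m['m01']/m['m00'],1),cv2.contourArea(c),cv2.minAreaRect(c))
E
```

```text
[0.47048632 0.06992335 0.45968432] 4.45
[ 0.47002888 -0.04945218  0.46004066] 5.45
0 304.5 128.8 1816.5 ((304.5, 128.5), (49.0, 47.0), 90.0)
0 408.9 119.7 1204.0 ((416.98773193359375, 122.42821502685547), (55.120365142822266, 38.44145202636719), 1.6365771293640137)
0 72.0 165.6 9981.0 ((70.2882080078125, 167.0511474609375), (124.66116333007812, 92.11317443847656), 76.4295654296875)
0 190.8 128.6 1633.5 ((190.68556213378906, 128.49468994140625), (71.6850357055664, 24.589963912963867), 88.36341857910156)
0 252.4 174.5 504.5 ((243.595703125, 170.15457153320312), (145.67416381835938, 127.06922912597656), 49.48460388183594)
0 426.0 13.8 703.0 ((426.00006103515625, 13.500001907348633), (26.419397354125977, 30.512544631958008), 7.125016689300537)
0 311.8 6.6 717.0 ((314.0, 8.0), (16.0, 56.0), 90.0)
0 189.6 5.4 414.5 ((189.0, 6.5), (13.0, 44.0), 90.0)
1 187.0 148.1 1688.5 ((187.0, 148.0), (46.0, 46.0), 90.0)
1 294.0 149.2 2437.5 ((294.3337707519531, 149.31439208984375), (50.8050651550293, 50.46424102783203), 1.3019527196884155)
1 75.8 147.7 1519.5 ((75.64505004882812, 147.98294067382812), (71.15631866455078, 23.601930618286133), 83.2901611328125)
1 297.5 24.9 1236.5 ((297.63018798828125, 25.005661010742188), (25.84514808654785, 51.125614166259766), 2.4895527362823486)
1 180.6 18.0 1974.0 ((180.94618225097656, 16.569225311279297), (40.311283111572266, 56.063697814941406), 82.87498474121094)
1 61.8 15.7 1530.5 ((60.5, 18.0), (36.0, 53.0), 90.0)
```

View pics/w2_0.png

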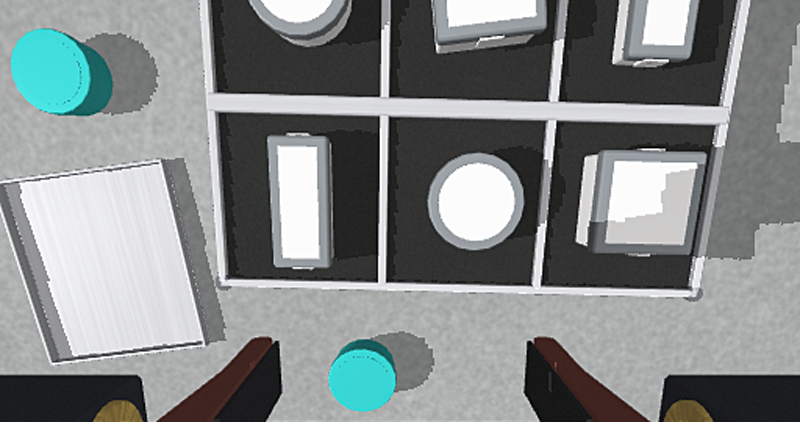

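View pics/w2_1.png

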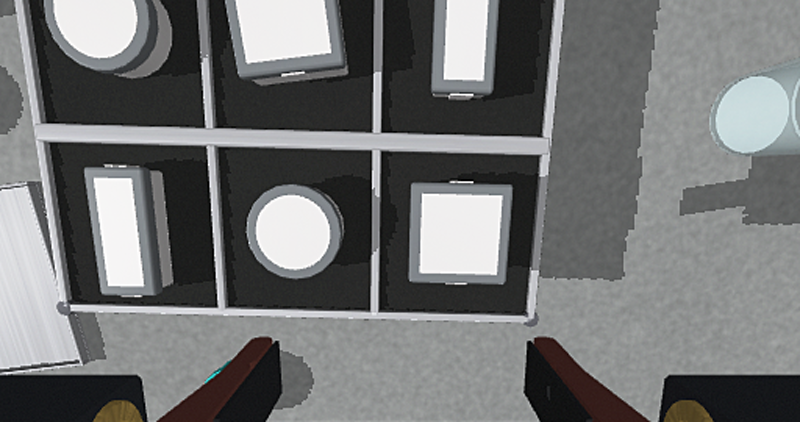

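Both views show the whole near row and the bar crossings. The middle bar runs from (213,102) to (728,115) in view 0 and from (41,132) to (546,146) in view 1, and the near bar runs from (224,282) to (698,294). The near boxes sit roughly along the bays, with the narrow box tilted a few degrees. Next I'll triangulate the crossings and the lid centres.

```bash
cat > m.py <<'E'
from h import *
from scipy.optimize import least_squares
v=pickle.load(open('v2.pkl','rb'));u=pickle.load(open('v.pkl','rb'))
k=1/1.5625
a=[(213,102),(384,106),(552,112),(728,115),(224,282),(382,288),(538,292),(698,294)]
b=[(41,132),(212,138),(377,142),(546,146),(65,308),(222,308),(376,314),(531,317)]
px=lambda p:(p[0]*k-.2,p[1]*k-.2)
W=[];
for p,q in zip(a,b):
    X,e=tri([(v[0],px(p)),(v[1],px(q))]);W.append(X)
W=np.array(W)
M=np.array([(x,y) for x in (0,-.122) for y in (.169,.056,-.056,-.169)])
def rc(P,xy):
    c,s=np.cos(P[2]),np.sin(P[2]);return np.array(xy)@np.array([[c,s],[-s,c]])+P[:2]
f=least_squares(lambda P:(rc(P,M)-W[:,:2]).ravel(),[.57,0,-.16])
ROCK=f.x
def lids(s,th,zt=.13):
    w=(s['frame'].min(2)>th).astype(np.uint8);cs,_=cv2.findContours(w,0,1);out=[]
    for c in cs:
        if 600<cv2.contourArea(c)<4500:
            pts=np.array([onz(s,p[0],zt)[:2] for p in c]).astype(np.float32)*1000
            hull=cv2.convexHull(pts)
            m=cv2.moments(hull);rect=cv2.minAreaRect(hull)
            ctr=np.array([m['m10'],m['m01']])/m['m00']/1000
            out.append((ctr,proj(s,[*ctr,zt]),rect[1],rect[2]))
    return out
E
python3 - <<'E'
from m import *
print('z',W[:,2].round(4)); print('rock',ROCK[:2],np.degrees(ROCK[2]),'res mm',((rc(ROCK,M)-W[:,:2])*1000).round(1).tolist())
for name,vs,row in (('near',v,-.062),('far',u,.062)):
    L=[lids(s,180) for s in vs]
    for y in (.112,0,-.112):
        c=rc(ROCK,[row,y]);o=[]
        for l in L:
            g=[q for q in l if np.hypot(*(q[0]-c))<.03]
            o.append(g[0] if g else None)
        if None in o: print(name,y,'missing',o);continue
        X,e=tri([(s,q[1]) for s,q in zip(vs,o)])
        d=np.array([[np.cos(ROCK[2]),np.sin(ROCK[2])],[-np.sin(ROCK[2]),np.cos(ROCK[2])]])@(X[:2]-c)
        print(name,y,'X',X.round(4),'err',round(e*1000,1),'off mm',(d*1000).round(1),[ (np.round(q[2],0),round(q[3],1)) for q in o])
T=[(0,183),(160,161),(205,344),(52,363)]
print('tray',[onz(v[0],px(p),.014).round(4) for p in T])
E
```

```text
z [0.0989 0.0955 0.0963 0.1051 0.1014 0.0976 0.0987 0.1049]
rock [0.57183081 0.00851244] -10.670062635575766 res mm [[-0.2, -0.4], [-0.1, -0.3], [0.6, 0.0], [0.9, -0.3], [-0.7, -0.3], [-0.2, -0.4], [1.0, 0.9], [-1.4, 1.0]]
near 0.112 missing [None, (array([0.52999091, 0.12521024]), array([ 76.04049393, 149.11709378]), (24.04990005493164, 69.00054931640625), 79.71487426757812)]
near 0 X [0.5125 0.0156 0.1286] err 0.1 off mm [ 2.4 -4. ] [(array([48., 48.]), 36.9), (array([46., 47.]), 78.6)]
near -0.112 X [ 0.4947 -0.09    0.1344] err 0.2 off mm [4.4 0.9] [(array([51., 51.]), 79.3), (array([51., 51.]), 79.4)]
far 0.112 X [0.6555 0.1012 0.1286] err 0.0 off mm [ 3.  -5.4] [(array([47., 47.]), 83.8), (array([47., 47.]), 64.0)]
far 0 X [ 0.6375 -0.0066  0.1343] err 0.0 off mm [ 5.3 -2.7] [(array([51., 51.]), 87.2), (array([51., 51.]), 87.2)]
far -0.112 X [ 0.6201 -0.1118  0.1263] err 0.1 off mm [7.7 2.7] [(array([24., 69.]), 79.2), (array([24., 69.]), 79.2)]
tray [array([0.5867, 0.4008, 0.014 ]), array([0.5819, 0.2602, 0.014 ]), array([0.4164, 0.2654, 0.014 ]), array([0.4215, 0.4124, 0.014 ])]
```

Heights match the text: lids measured at 128.6, 134.3 and 126.3 mm, against 127, 133 and 125. To confirm the box offsets, I'll refine the rocker pose with sub-pixel profiles across the inner bars in all four views.

```bash
cat > bars.py <<'E'
from m import *
def bars(s,P0,z=.099,n=3):
    g=cv2.cvtColor(s['frame'],cv2.COLOR_RGB2GRAY).astype(np.float32);P=P0.copy()
    lines=[('x',0,np.linspace(-.16,.16,60)),('y',.056,np.linspace(-.112,.112,50)),('y',-.056,np.linspace(-.112,.112,50))]
    for _ in range(n):
        O=[]
        for ax,c,ts in lines:
            for t in ts:
                off=np.linspace(-.016,.016,129)
                q=[(c+o,t) if ax=='x' else (t,c+o) for o in off]
                w=np.array([proj(s,[*rc(P,xy),z]) for xy in q],np.float32)
                if w[:,0].min()<1 or w[:,0].max()>510 or w[:,1].min()<1 or w[:,1].max()>225: continue
                pr=cv2.remap(g,w[None,:,0],w[None,:,1],1)[0]
                m=(pr>110).astype(int)
                if m[0] or m[-1] or np.abs(np.diff(m)).sum()!=2: continue
                e=np.flatnonzero(m);wd=off[e[-1]]-off[e[0]]
                if not (.008<wd<.017 if ax=='x' else .003<wd<.0105): continue
                O.append((ax=='x',c,off[(e[0]+e[-1])//2],*rc(P,q[(e[0]+e[-1])//2])))
        O=np.array(O)
        def res(Q):
            cc,ss=np.cos(Q[2]),np.sin(Q[2]);d=O[:,3:]-Q[:2]
            l=np.stack([d[:,0]*cc+d[:,1]*ss,-d[:,0]*ss+d[:,1]*cc],1)
            return np.where(O[:,0]==1,l[:,0],l[:,1])-O[:,1]
        f=least_squares(res,P,loss='soft_l1',f_scale=.001);P=f.x
    r=res(P);K=[(int((O[:,0]==a).sum()) if a else 0) for a in (1,)]
    return P,len(O),K,np.sqrt(np.mean(r**2))*1000,[round(np.median(r[(O[:,0]==a)&(O[:,1]==c)])*1000,1) for a,c in ((1,0),(0,.056),(0,-.056))]
E
python3 - <<'E'
from bars import *
Q=[]
for s in (*v,*u):
    P,*i=bars(s,ROCK);print((P[:2]*1000).round(1),np.degrees(P[2]).round(2),i);Q.append(P)
R=np.mean(Q,0);print(R)
for s in (*v,*u):
    for q in lids(s,180):
        z=.13;c,sn=np.cos(R[2]),np.sin(R[2]);
        l=np.array([[c,sn],[-sn,c]])@(q[0]-R[:2])
        if abs(l[0])<.1 and abs(l[1])<.16: print((l*1000).round(1),round(q[3],1),np.round(q[2]))
    print()
import math
s=u[0];cv2.imwrite('pics/u0.png',cv2.resize(s['frame'][0:260],(800,406),interpolation=cv2.INTER_CUBIC)[...,::-1])
E
```

```text
[571.7   8.9] -10.78 [123, [58], np.float64(0.18171015860960074), [np.float64(-0.0), np.float64(-0.0), np.float64(0.2)]]
[571.6   8.7] -10.81 [138, [58], np.float64(0.1442690003513819), [np.float64(-0.0), np.float64(0.0), np.float64(0.0)]]
[571.6   8.6] -10.78 [139, [58], np.float64(0.1654863019449786), [np.float64(0.0), np.float64(0.0), np.float64(0.0)]]
[571.7   8.8] -10.77 [124, [58], np.float64(0.2080916873711025), [np.float64(0.0), np.float64(-0.0), np.float64(0.2)]]
[ 0.57165994  0.00875719 -0.1882275 ]
[-59.2  -4.1] 36.9 [48. 48.]
[ -57.2 -113.6] 79.3 [51. 51.]
[  45.7 -107.6] 80.6 [25. 23.]
[49. -4.] 87.1 [51. 14.]

[-59.3  -4.7] 78.6 [46. 47.]
[ -57.8 -112. ] 79.4 [51. 51.]
[-62.7 106.6] 79.7 [24. 69.]
[-77.2  -8.9] 79.2 [309. 108.]
[  55.5 -109. ] 79.3 [24. 43.]
[58.5 -2.3] 87.2 [51. 33.]
[ 57.8 105.6] 80.7 [48. 30.]

[ -58.8 -112.2] 79.4 [51. 51.]
[-58.7  -4.9] 90.0 [47. 47.]
[-61.7 106.8] 79.8 [24. 69.]
[  69.8 -108.8] 79.2 [24. 69.]
[67.7 -2.1] 87.2 [51. 51.]
[ 65.  105.8] 83.8 [47. 47.]
[ 6.2 45. ] 79.4 [317. 217.]

[ -57.6 -114.5] 79.4 [51. 51.]
[-58.9  -4. ] 89.9 [47. 47.]
[-62.  108.2] 79.8 [24. 69.]
[  69.8 -107.4] 79.2 [24. 69.]
[68.1 -3.6] 87.2 [51. 51.]
[ 64.9 106.4] 64.0 [47. 47.]
[-20.8  55. ] 79.1 [254. 220.]
```

View pics/u0.png

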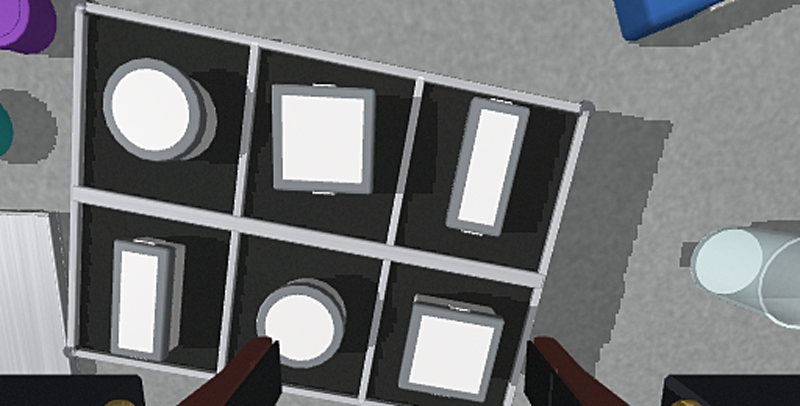

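All four views agree on the rocker: (0.5717, 0.0088), yaw -10.79°. The far row is 6–9 mm off centre, with its square turned about 8°, and the near row is off by 6 mm at most. So I'll cycle the far row, which also centres those boxes: round to tray, narrow to left, square to right, round to middle. After that I'll trim the near row.

```bash
cat > act.py <<'E'
from station import r
import numpy as np
RK=np.array([.57166,.00876,-.18823]);YAW=np.degrees(RK[2]);G=.163;MAT=.093
GH=dict(round=.0295,square=.0350,narrow=.0285)   # grasp point above underside
def bay(x,y):
    c,s=np.cos(RK[2]),np.sin(RK[2]);return np.array([RK[0]+c*x-s*y,RK[1]+s*x+c*y])
def go(xy,z,yaw,sp=.25): r.servo_line([*xy,z],[180,0,yaw],speed=sp)
def pick(kind,xy,yaw,floor=MAT,hov=.07):
    z=floor+GH[kind]+G
    p=r.sense()['tcp_pos']; zh=max(MAT+GH[kind]+G+hov,p[2]) if np.hypot(*(p[:2]-xy))<.02 else MAT+GH[kind]+G+hov
    r.reach([*xy,zh],[180,0,yaw]); go(xy,z+.012,yaw); go(xy,z,yaw,.04)
    r.grab(25); s=r.sense(); print(kind,'opening',round(s['opening']*1000,1),'gf',round(s['gripper_force'],1),'t',s['clock'])
    r.wait(.1)
def lift(up,sp=.2):
    p=r.sense()['tcp_pos'];r.servo_line([p[0],p[1],p[2]+up],speed=sp)
def place(kind,xy,yaw,floor=MAT,hov=None):
    z=floor+GH[kind]+G
    if hov is not None: go(xy,hov,yaw)
    go(xy,z+.008,yaw,.2); r.wait(.15)
    f0=r.sense()['contact_force'][2]; k=.004
    while k>-.0025:
        go(xy,z+k,yaw,.03); f=r.sense()['contact_force'][2]-f0
        if f>2.5: break
        k-=.0008
    print('  set down at dz mm',round((r.sense()['tcp_pos'][2]-z)*1000,2),'f',round(f,1))
    r.let_go(); r.wait(.1); p=r.sense()['tcp_pos']
    r.servo_line([p[0],p[1],p[2]+.03],speed=.08)
E
python3 - <<'E'
from act import *
H=MAT+.03+G+.075
pick('round',np.array([.6555,.1012]),YAW); lift(.075); s=r.sense();print('held',s['opening'],s['gripper_force'])
place('round',np.array([.502,.333]),-2,floor=.003,hov=H)
p=r.sense()['tcp_pos'];r.servo_line([p[0],p[1],H],speed=.25)
print(r.sense()['clock'])
import cv2
cv2.imwrite('pics/t1.png',r.snapshot('top')['frame'][130:290,100:330,::-1])
E
```

```text
round opening 61.6 gf 25.0 t 7.8333
held 0.06111104099331836 24.999884963035583
  set down at dz mm 0.08 f 6.6
14.5083
```

View pics/t1.png

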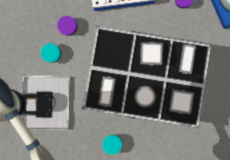

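The far-left bay at about (115,48) is now empty, the gripper is above the tray, and the round box's set-down height matched the model to 0.1 mm. I'll continue the cycle.

```bash
python3 - <<'E'
from act import *
H=MAT+.03+G+.075
pick('narrow',np.array([.6201,-.1118]),YAW); lift(.075); place('narrow',bay(.062,.112),YAW,hov=H); lift(.045)
pick('square',np.array([.6375,-.0066]),-2.8); lift(.075); place('square',bay(.062,-.112),YAW,hov=H); lift(.045)
pick('round',np.array([.502,.333]),-2,floor=.003); lift(.17,.3); place('round',bay(.062,0),YAW,hov=H); lift(.045)
from bars import *
v=[]
for dy in (.07,-.05):
    r.reach([.51,dy,.47],[180,0,-9.4]); r.wait(.3); v.append(r.snapshot('wrist'))
pickle.dump(v,open('v3.pkl','wb')); print(r.sense()['clock'])
c,s=np.cos(RK[2]),np.sin(RK[2]);J=np.array([[c,s],[-s,c]])
for f in v:
    P,*i=bars(f,RK);print((P[:2]*1000).round(1),np.degrees(P[2]).round(2),i[0])
    for zt in (.127,.133,.125):
        for q in lids(f,180,zt):
            l=J@(q[0]-RK[:2])
            if abs(l[0])<.1 and abs(l[1])<.16: print(zt,(l*1000).round(1),round(q[3],1),np.round(q[2]))
cv2.imwrite('pics/w3.png',np.hstack([cv2.resize(x['frame'],(400,300)) for x in v])[...,::-1])
E
```

```text
narrow opening 37.7 gf 25.0 t 17.9
  set down at dz mm -0.01 f 4.9
square opening 63.6 gf 25.0 t 25.7667
  set down at dz mm 0.18 f 5.2
round opening 61.6 gf 25.0 t 34.3667
  set down at dz mm 0.09 f 5.2
42.8083
[571.7   8.8] -10.78 146
0.127 [ -67.7 -114.6] 79.3 [51. 37.]
0.127 [-59.6  -4.6] 36.4 [48. 48.]
0.127 [-62.9 108.6] 79.8 [24. 70.]
0.127 [  63.6 -115.8] 79.3 [51. 51.]
0.127 [62.5 -0.1] 80.6 [48. 47.]
0.127 [ 60.7 111.8] 79.3 [24. 68.]
0.127 [-31.4  22.9] 79.2 [313. 208.]
0.133 [ -66.5 -111.6] 79.3 [50. 36.]
0.133 [-58.6  -3.6] 36.4 [47. 47.]
0.133 [-61.8 107.5] 79.8 [24. 68.]
0.133 [  62.4 -112.7] 79.3 [50. 50.]
0.133 [61.3  0.8] 80.6 [47. 47.]
0.133 [ 59.4 110.7] 79.3 [24. 67.]
0.133 [-31.   23.4] 79.2 [308. 204.]
0.125 [ -68.  -115.7] 79.3 [52. 37.]
0.125 [-59.9  -4.9] 36.4 [48. 48.]
0.125 [-63.3 109. ] 79.8 [24. 70.]
0.125 [  64.1 -116.9] 79.3 [52. 52.]
0.125 [63.  -0.5] 80.6 [48. 48.]
0.125 [ 61.1 112.2] 79.3 [24. 68.]
0.125 [-31.6  22.7] 79.2 [315. 210.]
[571.6   8.7] -10.78 154
0.127 [ -59.  -112.5] 79.4 [51. 51.]
0.127 [-59.8  -4.1] 53.5 [47. 48.]
0.127 [-62.7 108.4] 79.8 [24. 70.]
0.127 [  63.1 -113. ] 79.2 [51. 51.]
0.127 [62.4  0.3] 62.8 [48. 48.]
0.127 [ 61.8 111.7] 79.2 [24. 70.]
0.127 [78.4 -2. ] 80.7 [313. 108.]
0.133 [ -57.6 -111.7] 79.4 [50. 50.]
0.133 [-58.4  -5.3] 53.5 [47. 47.]
0.133 [-61.2 105.1] 79.8 [24. 68.]
0.133 [  62.2 -112.1] 79.2 [50. 50.]
0.133 [61.5 -0.9] 62.8 [47. 47.]
0.133 [ 61.  108.4] 79.2 [24. 68.]
0.133 [77.3 -3.2] 80.7 [307. 106.]
0.125 [ -59.5 -112.8] 79.4 [52. 52.]
0.125 [-60.3  -3.7] 53.5 [48. 48.]
0.125 [-63.2 109.4] 79.8 [24. 70.]
0.125 [  63.4 -113.3] 79.2 [52. 52.]
0.125 [62.7  0.8] 62.8 [48. 48.]
0.125 [ 62.1 112.8] 79.2 [24. 70.]
0.125 [78.8 -1.6] 80.7 [315. 109.]
```

View pics/w3.png

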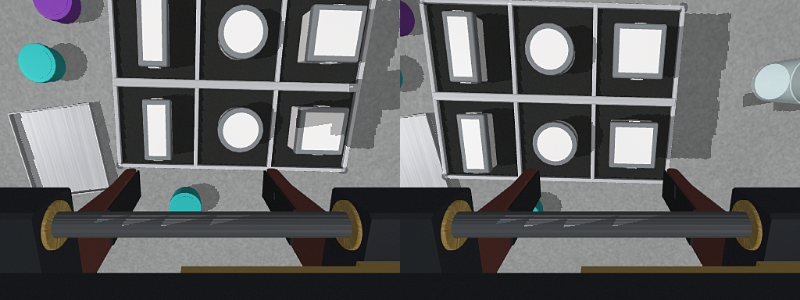

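Every box now faces its twin: narrow, round and square columns in both pictures. The moved boxes are within 1 mm of centre, while the near row is 3–5 mm off. There is plenty of time left, so I'll trim the near row too.

```bash
python3 - <<'E'
from act import *
for k,(x,y),t,yw in (('narrow',(-.0632,.1092),.112,-10.2),('round',(-.0597,-.0043),0,YAW),('square',(-.0576,-.1117),-.112,YAW)):
    pick(k,bay(x,y),yw,hov=.045); lift(.012,.08); place(k,bay(-.062,t),YAW); lift(.02)
lift(.05)
from bars import *
v=[]
for dy in (.07,-.05):
    r.reach([.51,dy,.47],[180,0,-9.4]); r.wait(.3); v.append(r.snapshot('wrist'))
print(r.sense()['clock'])
c,s=np.cos(RK[2]),np.sin(RK[2]);J=np.array([[c,s],[-s,c]])
for f in v:
    for q in lids(f,180,.128):
        l=J@(q[0]-RK[:2])
        if abs(l[0])<.1 and abs(l[1])<.16 and max(q[2])<80: print((l*1000).round(1),round(q[3],1),np.round(q[2]))
t=r.snapshot('top')
cv2.imwrite('pics/w4.png',np.hstack([cv2.resize(x['frame'],(400,300)) for x in (v[1],t)])[...,::-1])
E
```

```text
narrow opening 38.1 gf 25.0 t 45.275
  set down at dz mm -0.04 f 6.6
round opening 61.6 gf 25.0 t 51.45
  set down at dz mm 0.14 f 5.7
square opening 63.7 gf 25.0 t 57.275
  set down at dz mm 0.18 f 7.3
63.725
[ -69.5 -114.8] 80.5 [51. 40.]
[-61.6  -0.1] 80.5 [48. 47.]
[-61.5 111.7] 78.3 [24. 70.]
[  63.4 -115.3] 79.4 [51. 51.]
[62.4 -0.1] 81.8 [47. 48.]
[ 60.8 111.8] 79.2 [24. 68.]
[ -63.1 -113.2] 79.4 [51. 51.]
[-61.7   0.1] 80.7 [48. 46.]
[-61.4 111.1] 79.3 [24. 70.]
[  62.9 -112.9] 79.2 [51. 51.]
[62.2  0.1] 49.4 [48. 48.]
[ 61.7 111.1] 79.2 [24. 70.]
```

View pics/w4.png

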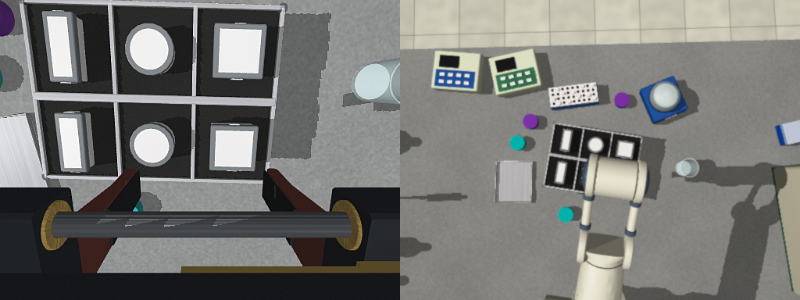

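All six boxes are centred within about 1 mm and face their twins. The tray at (515,181) is empty and the beaker at (686,168) hasn't moved. Handing in now.

```bash
python3 -c "
from station import r
print(r.hand_in())"
```

```text
the job is handed in; nothing more can be done
None
```

The job is done and handed in at about 64 s: every box faces its twin across the middle bar, flat and centred to within about 1 mm, with the tray empty and the beaker untouched.

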